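Make up two boot repair jobs in their trays

TASK

Make up the two repair jobs from the stock on the cutting mat: for the brown boots, put the brown leather heel block, the tan spool and the red-lidded tin in the blue tray; for the black boots, put the black heel block and the black spool in the grey tray. In each tray the heel block lies flat in the large bay, and spool and tin sit upright on the floor of the small bays, one to a bay. Set everything down rather than dropping it, and leave the cream heel block, the white spool and the bare-metal tin where they are.

Things in the scene. Friction and masses are not known exactly. Their poses are not given: they have to be found in the camera images.
- leather_heel: Brown leather (light and dark brown layers) heel block: D-shaped slab lying flat, 60 mm long (x), 54 mm wide (y), 36 mm high. Origin: centre of the underside, z up. Straight side faces +x, round back (radius 27 mm) faces -x; two parallel flat sides, 54 mm apart, run from x = -3 to +30 mm: grip across y. About 0.11 kg. Part of the job.
- rubber_heel: Black rubber (grey nail marks) heel block: D-shaped slab lying flat, 60 mm long (x), 54 mm wide (y), 36 mm high. Origin: centre of the underside, z up. Straight side faces +x, round back (radius 27 mm) faces -x; two parallel flat sides, 54 mm apart, run from x = -3 to +30 mm: grip across y. About 0.12 kg. Part of the job.
- crepe_heel: Cream crepe rubber heel block: D-shaped slab lying flat, 60 mm long (x), 54 mm wide (y), 36 mm high. Origin: centre of the underside, z up. Straight side faces +x, round back (radius 27 mm) faces -x; two parallel flat sides, 54 mm apart, run from x = -3 to +30 mm: grip across y. About 0.10 kg. Spare: leave it alone.
- tan_spool: Spool of waxed thread, tan (orange-brown): upright cylinder 43 mm in diameter, 62 mm high, cardboard core showing on top. Origin: centre of the underside, z up; grip from any side. About 0.09 kg. Part of the job.
- black_spool: Spool of waxed thread, black: upright cylinder 43 mm in diameter, 62 mm high, cardboard core showing on top. Origin: centre of the underside, z up; grip from any side. About 0.09 kg. Part of the job.
- white_spool: Spool of waxed thread, white: upright cylinder 43 mm in diameter, 62 mm high, cardboard core showing on top. Origin: centre of the underside, z up; grip from any side. About 0.09 kg. Spare: leave it alone.
- red_tin: Flat round tin of eyelets with a red lid: 52 mm in diameter, 26 mm high. Origin: centre of the underside, z up; grip from any side. About 0.13 kg. Part of the job.
- steel_tin: Flat round tin of eyelets with a bare-metal lid: 52 mm in diameter, 26 mm high. Origin: centre of the underside, z up; grip from any side. About 0.13 kg. Spare: leave it alone.
- blue_tray: Blue job tray, loose, 0.6 kg, empty, left or right on the bench: 270 mm long (x), 116 wide (y), rim 25 high, walls and floor 3 thick. Origin: centre of the underside, z up. Two dividers, 22 mm high, make three bays, each y -55 to +55 mm: large bay x +22 to +132 (centre +77), small bay x -55 to +19 (centre -18), small bay x -132 to -58 (centre -95).
- grey_tray: Light grey job tray, loose, 0.6 kg, empty, left or right on the bench: 270 mm long (x), 116 wide (y), rim 25 high, walls and floor 3 thick. Origin: centre of the underside, z up. Two dividers, 22 mm high, make three bays, each y -55 to +55 mm: large bay x +22 to +132 (centre +77), small bay x -55 to +19 (centre -18), small bay x -132 to -58 (centre -95).

How it is judged:
At the end, for the whole second after the job is handed in: Both heels in their trays' large bays; tan spool and red tin in blue's two small bays (either way round), black spool in a small bay of grey. Each on the tray floor (within 4 mm), upright within 7 degrees, released, at rest; trays flat; spares upright, moved under 20 mm (x of leather_heel in the frame of blue_tray between 0.042 and 0.112 m and y of leather_heel in the frame of blue_tray between -0.038 and 0.038 m and x of rubber_heel in the frame of grey_tray between 0.042 and 0.112 m and y of rubber_heel in the frame of grey_tray between -0.038 and 0.038 m and z of leather_heel in the frame of blue_tray between 0 and 0.007 m and angle between each of leather_heel, tan_spool, red_tin, rubber_heel, black_spool, crepe_heel, white_spool, steel_tin's own z axis and vertical below 0.12 rad and linear speed of each of leather_heel, tan_spool, red_tin, rubber_heel, black_spool, blue_tray, grey_tray below 0.02 m/s and contact force between the fingers and leather_heel below 0.05 N and z of tan_spool in the frame of blue_tray between 0 and 0.007 m and contact force between the fingers and tan_spool below 0.05 N and z of red_tin in the frame of blue_tray between 0 and 0.007 m and contact force between the fingers and red_tin below 0.05 N and z of rubber_heel in the frame of grey_tray between 0 and 0.007 m and contact force between the fingers and rubber_heel below 0.05 N and z of black_spool in the frame of grey_tray between 0 and 0.007 m and contact force between the fingers and black_spool below 0.05 N and (((x of tan_spool in the frame of blue_tray between -0.118 and -0.072 m and y of tan_spool in the frame of blue_tray between -0.042 and 0.042 m) and (x of red_tin in the frame of blue_tray between -0.041 and 0.005 m and y of red_tin in the frame of blue_tray between -0.042 and 0.042 m)) or ((x of tan_spool in the frame of blue_tray between -0.041 and 0.005 m and y of tan_spool in the frame of blue_tray between -0.042 and 0.042 m) and (x of red_tin in the frame of blue_tray between -0.118 and -0.072 m and y of red_tin in the frame of blue_tray between -0.042 and 0.042 m))) and ((x of black_spool in the frame of grey_tray between -0.118 and -0.072 m and y of black_spool in the frame of grey_tray between -0.042 and 0.042 m) or (x of black_spool in the frame of grey_tray between -0.041 and 0.005 m and y of black_spool in the frame of grey_tray between -0.042 and 0.042 m)) and angle between each of blue_tray, grey_tray's own z axis and vertical below 0.05 rad and height (world z) of each of blue_tray, grey_tray below 0.01 m and distance of each of crepe_heel, white_spool, steel_tin from where it was at the start of the episode below 0.02 m); the robot touches nothing.
It fails at once if a spare piece of stock (cream heel, white spool, bare-metal tin) is shifted by more than 20 mm (distance of any of crepe_heel, white_spool, steel_tin from where it was at the start of the episode above 0.02 m).
It fails at once if a piece of the job is dropped: falls free faster than 0.75 m/s (a drop of about 30 mm) ((linear speed of leather_heel above 0.75 m/s and contact force between each of the fingers, anything else and leather_heel below 0.02 N) or (linear speed of tan_spool above 0.75 m/s and contact force between each of the fingers, anything else and tan_spool below 0.02 N) or (linear speed of red_tin above 0.75 m/s and contact force between each of the fingers, anything else and red_tin below 0.02 N) or (linear speed of rubber_heel above 0.75 m/s and contact force between each of the fingers, anything else and rubber_heel below 0.02 N) or (linear speed of black_spool above 0.75 m/s and contact force between each of the fingers, anything else and black_spool below 0.02 N)).
It also fails if it takes over 136 s, if anything falls off the work surface, if the arm or the gripper's body presses on something with over 40 N, if the wrist force passes 120 N, or if a joint passes its speed limit or range.

ROBOT

A 6-joint arm with a two-finger parallel gripper is mounted at the origin on the work surface. World frame = base frame: x ahead of the robot, y to its left, z up, the work surface at z = 0. Lengths are in m, angles in rad, forces in N, time in s.
With the tool pointing down it reaches from about 0.35 to 0.8 m from the base axis. Payload 7.3 kg.
Tool frame: the origin (TCP) lies at the very end of the fingers, on their centre line; the grasp point (between the pads) lies 19 mm behind it; z points along the fingers, y is the line along which they close (so a half turn about z gives the same grasp; the last joint's range is limited). The gripper opens to 85 mm and grips with 20 to 120 N. Pads are 22 mm wide; open, the fingers measure 114 mm over their backs; the gripper's body (76 mm by 85 mm) begins 54 mm behind the grasp point. The pads swing forward as they close: fully open they stand 13 mm farther back than shut.
Start: joints at [-1.339, 0.342, 1.524, -0, 1.275, -0.146], TCP at [0.194, -0.488, 0.231] pointing down, gripper open.
Joint ranges: [-2.53, 2.53], [-0.77, 2.02], [0.04, 2.7], [-1, 4.14], [0.28, 2.66], [-3.11, 3.11]. Speed limits (rad/s): [2.57, 2.57, 3.14, 3.14, 3.14, 3.14].

INTERFACE

Orientations are given as a unit quaternion [x, y, z, w].
In Python, from station import ctrl, viewer gives the robot as it stands.
- The arm moves only by the shell command python3 -m inch 'ROWS' [OPENING] [FORCE]. ROWS is text: rows parted by semicolons, each of 4 numbers parted by spaces: the shift along the tool's x, y, z in m, then the turn about the tool's z in degrees. In form: dx dy dz twist; .... A call has 1 to 5 rows; each row is the pose to reach, as a shift and turn from the pose commanded when the call began, along the tool's axes at that moment; what a row does not reach only later rows make up. A row lasts 1/10 s, in which the tool goes at most 50 mm and 8.59 degrees, less where a joint would pass 70% of its speed; a pose out of reach is approached as far as the arm can. A call with a gripper value outside its range is refused whole. OPENING is the opening, from 0 (shut) to 1 (fully open), set as the call begins (- or left out, the last holds). The fingers move at their own pace and stop on an object; FORCE is the grip in N (left out, the last holds). Time passes only in rows, so rows that repeat a pose let the fingers close. It gives the time, the measured TCP pose, the force, the opening and the grip force at its end, in the units of the state.
- ctrl.state(): the state, without advancing time (a new reading comes with each control period).
- viewer.snapshot(name): name is "scene" or "top" or "wrist"; returns (picture, depth): 480x640x3 uint8, red, green, blue; 480x640 float32, m along the optical axis (not along the pixel's ray), 0 where there is no reading.
- viewer.camera_params(name): a dict with "intrinsics" (3x3 intrinsics, pixels), "k1" (the pictures are not rectified: a ray, as slopes to the right and down, at radius r is drawn at 1 + k1 r^2 times it, then the intrinsics apply), "extrinsics" (4x4, takes a point from camera to world coordinates). Camera axes: x right, y down, z forward; pixel columns grow to the right and rows downward; lengths in m; the calibration is good to about 2 mm. A picture is of the moment at which its call begins: read the wrist's pose just before it. camera_params takes no time and is no camera call; for the wrist camera it gives the pose at the moment of the call.
- ctrl.job_done(): hands the job in; it is judged then, once.
The state is a dict: "clock": time; "joint_positions": joint angles; "dq": joint speeds; "joint_efforts": joint torques, N m; "tcp_pos": TCP position; "tcp_rot": TCP orientation; "ft_force": force on the tool from outside, world axes, zero at the start; "ft_torque": the same for the moment, N m; "width": finger opening in m; "grip_force": force on a finger pad.
Only numpy, scipy, OpenCV 4.12 (cv2) and the standard library are available. Lean on these libraries where they do the work, as an engineer would, in place of code of your own. Each camera call takes 0.05 s, during which the arm holds its last target. There are 200 camera calls.

## Working session

There is one attempt and no reset: what is moved stays moved. The work goes in short steps, Python scripts to look and compute and a shell command to move; the robot and the scene stay as the last step left them, time stands still between calls to the robot, and variables do not carry over. Pictures are saved under pics/ and viewed, at most 17 in all, crops included, and the job is handed in when it is done.

```bash
ls; mkdir -p pics; python3 - <<'E'
from station import ctrl, viewer
import cv2,numpy as np
s=ctrl.state(); print(s['clock'],s['tcp_pos'],s['tcp_rot'],s['width'])
for n in ['top','scene']:
    im,d=viewer.snapshot(n); cv2.imwrite(f'pics/{n}0.png',im[:,:,::-1]); np.save(f'{n}_im.npy',im); np.save(f'{n}_d.npy',d)
    p=viewer.camera_params(n); print(n,p)
E
```

```text
pics
0.0 [ 0.19358561 -0.48756804  0.2306177 ] [ 9.82213380e-01  1.87766524e-01 -4.01906424e-05 -7.79665390e-04] 0.08528566549978249
top {'intrinsics': array([[548.00769234,   0.        , 310.3969195 ],
       [  0.        , 548.00769234, 230.26422599],
       [  0.        ,   0.        ,   1.        ]]), 'k1': -0.1455435665771339, 'extrinsics': array([[-0.00498038, -0.98655498,  0.16335379,  0.39613896],
       [-0.99998457,  0.00531562,  0.0016152 , -0.00936959],
       [-0.00246181, -0.16334323, -0.98656623,  1.02930364],
       [ 0.        ,  0.        ,  0.        ,  1.        ]])}
scene {'intrinsics': array([[586.21674481,   0.        , 304.61142021],
       [  0.        , 586.21674481, 241.42188291],
       [  0.        ,   0.        ,   1.        ]]), 'k1': -0.14017596965927598, 'extrinsics': array([[ 0.22099751,  0.56777749, -0.79296206,  1.53509079],
       [ 0.97523587, -0.13587772,  0.17450569, -0.20861728],
       [-0.00866547, -0.81189037, -0.58374561,  0.76466259],
       [ 0.        ,  0.        ,  0.        ,  1.        ]])}
```

View pics/top0.png

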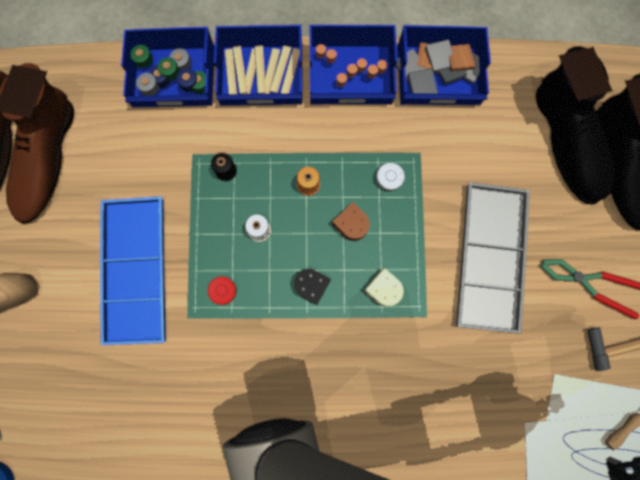

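The top view shows the blue tray on the left (rows 198–342, dividers at 261 and 300, so its large bay is on the far side). The grey tray is on the right, with its dividers at 245 and 287. Stock positions (col, row):
- Brown heel (352,222), black heel (311,286), cream heel (385,288).
- Tan spool (307,180), black spool (222,165), white spool (257,228).
- Red tin (222,291), steel tin (390,176).

```bash
cat > h.py <<'E'
import numpy as np, cv2
from station import ctrl, viewer
def grid(p,uv):
    K=p['intrinsics']; D=np.array([p['k1'],0,0,0,0])
    return cv2.undistortPoints(np.float64(uv).reshape(-1,1,2),K,D).reshape(-1,2)
def onplane(p,uv,z):
    s=grid(p,uv); T=p['extrinsics']; d=np.c_[s,np.ones(len(s))]@T[:3,:3].T; o=T[:3,3]
    return (o+d*((z-o[2])/d[:,2])[:,None])
def world(p,d):
    v,u=np.mgrid[:480,:640]; s=grid(p,np.c_[u.ravel(),v.ravel()]); T=p['extrinsics']
    P=np.c_[s,np.ones(len(s))]*d.reshape(-1,1); P=P@T[:3,:3].T+T[:3,3]
    P[d.ravel()==0]=np.nan
    return P.reshape(480,640,3)
E
python3 - <<'E'
from h import *
im=np.load('top_im.npy');d=np.load('top_d.npy');p=viewer.camera_params('top')
W=world(p,d); print('mat z',np.nanmedian(W[200:215,200:230,2]),'bench',np.nanmedian(W[350:380,330:400,2]))
obj=dict(leather=(352,222,.036),rubber=(311,286,.036),crepe=(385,288,.036),tan=(307,180,.062),black=(222,165,.062),white=(257,228,.062),red=(222,291,.026),steel=(390,176,.026))
for n,(u,v,h) in obj.items():
    m=np.zeros((480,640),bool); m[v-28:v+28,u-28:u+28]=True
    z=W[:,:,2]; zt=np.nanmedian(z[v-5:v+6,u-5:u+6]); m&=(abs(z-h-np.nanmedian(W[200:215,200:230,2]))<.008)
    k,l,st,c=cv2.connectedComponentsWithStats(m.astype(np.uint8)); 
    i=1+np.argmax(st[1:,4]); mm=(l==i).astype(np.uint8)
    ct=max(cv2.findContours(mm,0,2)[0],key=cv2.contourArea)
    P=onplane(p,ct.reshape(-1,2),h+.002)[:,:2].astype(np.float32)
    r=cv2.minAreaRect(P*1000); M=cv2.moments((P*1000).reshape(-1,1,2)); cen=np.array([M['m10'],M['m01']])/M['m00']
    print(n,'zc %.4f'%zt,'cen',cen.round(1),'rect',np.round(r[0],1),np.round(r[1],1),round(r[2],1),'area',round(M['m00']), 'circ',np.round(cv2.minEnclosingCircle(P*1000)[1],1))
# trays
hsv=cv2.cvtColor(im,cv2.COLOR_RGB2HSV)
b=cv2.inRange(hsv,(100,120,80),(125,255,255)); b[:150]=0; b[:,200:]=0
g=(np.abs(im.astype(int)-im.mean(2,keepdims=True)).max(2)<14).astype(np.uint8)*255; g[:170]=0;g[345:]=0;g[:,:440]=0;g[:,540:]=0
for n,m in (('blue',b),('grey',g)):
    m=cv2.morphologyEx(m,cv2.MORPH_CLOSE,np.ones((5,5))); m=cv2.morphologyEx(m,cv2.MORPH_OPEN,np.ones((5,5)))
    ct=max(cv2.findContours(m,0,2)[0],key=cv2.contourArea)
    P=onplane(p,ct.reshape(-1,2),.025)[:,:2].astype(np.float32)*1000
    print(n,cv2.minAreaRect(P), 'z', np.nanmedian(W[:,:,2][m>0]))
E
```

```text
mat z 0.00038426194811080894 bench 0.00014079307088188386
leather zc 0.0364 cen [575.3 -85.7] rect [573.6 -87.1] [58.8 54.3] 44.1 area 2794 circ 35.2
rubber zc 0.0360 cen [460.9  -8. ] rect [461.9  -6. ] [59.3 53.7] 61.0 area 2701 circ 35.2
crepe zc 0.0363 cen [ 452.8 -143.6] rect [ 450.6 -145.2] [57.8 54.5] 47.8 area 2639 circ 34.1
tan zc 0.0589 cen [653.6  -3.7] rect [653.6  -3.7] [39.2 40. ] 26.9 area 1173 circ 20.3
black zc 0.0588 cen [683.8 155.6] rect [683.6 155.5] [38.8 37.7] 27.1 area 1092 circ 20.4
white zc 0.0593 cen [565.3  88.8] rect [565.2  88.8] [37.9 38.2] 89.7 area 1171 circ 20.4
red zc 0.0258 cen [452.  155.8] rect [452.1 155.5] [47.6 50. ] 0.1 area 1888 circ 26.3
steel zc 0.0250 cen [ 665.3 -159.1] rect [ 665.4 -159.1] [50. 52.] 75.4 area 1993 circ 26.9
blue ((490.09857177734375, 326.9241943359375), (270.6969909667969, 120.1131591796875), 3.030266761779785) z 0.0036993612412572485
grey ((510.978759765625, -350.4653625488281), (123.75261688232422, 273.99688720703125), 82.80089569091797) z 0.0038094226771554496
```

View pics/scene0.png

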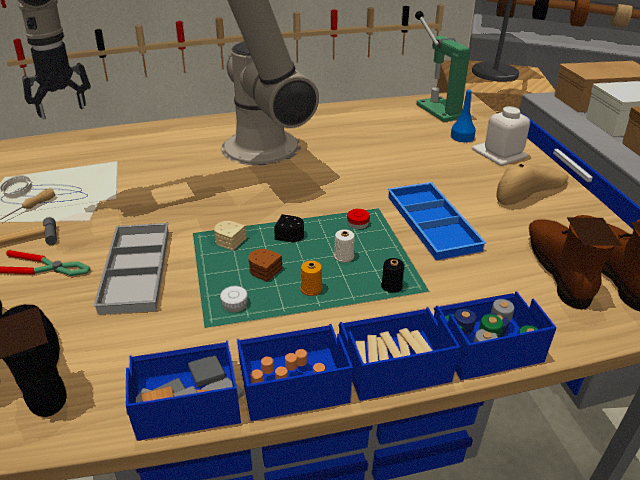

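```bash
cat >> h.py <<'E'
def go(*pts):
    """print tool-axis shifts chaining from the measured pose through (x,y,z mm, yaw deg)"""
    s=ctrl.state(); q=s['tcp_rot']; c=np.r_[s['tcp_pos']*1000,np.degrees(2*np.arctan2(q[1],q[0]))]
    print('t %.2f at'%s['clock'],c.round(1),'w %.4f'%s['width'],'grip %.1f'%s['grip_force'],'F',np.round(s['ft_force'],1))
    for t in pts:
        a=np.radians(c[3]); d=np.array(t[:3])-c[:3]
        sh=(d[0]*np.cos(a)+d[1]*np.sin(a), d[0]*np.sin(a)-d[1]*np.cos(a), -d[2])
        print(t,'shift mm',np.round(sh,1),'twist %.1f'%(-((t[3]-c[3]+90)%180-90)),'rows %.1f'%(np.linalg.norm(sh)/50)); c=np.array(t,float)
E
python3 - <<'E'
from h import *
p=viewer.camera_params('top')
print(onplane(p,[(132,261),(132,300),(495,245.5),(491,287.5)],.022).round(4))
go((574,-87,130,44),(574,-87,10,44))
E
```

```text
[[ 0.5062  0.3276  0.022 ]
 [ 0.4333  0.3247  0.022 ]
 [ 0.5319 -0.3556  0.022 ]
 [ 0.453  -0.3436  0.022 ]]
t 0.10 at [ 193.6 -487.6  230.7   21.6] w 0.0855 grip 0.0 F [-0.5 -0.1  0.3]
(574, -87, 130, 44) shift mm [ 501.4 -232.   100.7] twist -22.4 rows 11.2
(574, -87, 10, 44) shift mm [  0.   0. 120.] twist -0.0 rows 2.4
```

```bash
python3 -m inch '0.04 -0.0186 0.008 0; 0.08 -0.0372 0.016 0; 0.12 -0.0558 0.024 0; 0.16 -0.0744 0.032 0; 0.2 -0.093 0.04 0'
python3 -m inch '0.04 -0.0186 0.008 0; 0.08 -0.0372 0.016 0; 0.12 -0.0558 0.024 0; 0.16 -0.0744 0.032 0; 0.2 -0.093 0.04 0'
python3 -m inch '0.04 -0.018 0.008 -8; 0.08 -0.036 0.016 -16; 0.101 -0.046 0.021 -22.4; 0.101 -0.046 0.021 -22.4; 0.101 -0.046 0.021 -22.4'
python3 - <<'E'
from h import *
go((574,-87,10,44))
p=viewer.camera_params('wrist'); im,d=viewer.snapshot('wrist'); cv2.imwrite('pics/w1.png',im[:,:,::-1])
W=world(p,d); m=(abs(W[:,:,2]-.036)<.006)&(np.hypot(W[:,:,0]-.574,W[:,:,1]+.087)<.06)
P=(W[m][:,:2]*1000).astype(np.float32); print(len(P),cv2.minAreaRect(P),P.mean(0), np.median(W[m][:,2]))
E
```

```text
clock: 0.6
tcp_pos: [0.3461, -0.3262, 0.1908]
tcp_rot: [0.982, 0.188, -0.0, -0.0]
ft_force: [1.2, -1.1, 0.0]
width: 0.0854
grip_force: 0.0
clock: 1.1
tcp_pos: [0.4977, -0.1659, 0.1507]
tcp_rot: [0.982, 0.188, -0.0, -0.0]
ft_force: [0.6, -0.9, -0.3]
width: 0.0852
grip_force: 0.0
clock: 1.6
tcp_pos: [0.5733, -0.0873, 0.1296]
tcp_rot: [0.927, 0.375, -0.001, -0.0]
ft_force: [0.4, -0.2, 0.0]
width: 0.0854
grip_force: 0.0
t 1.60 at [573.3 -87.3 129.6  44. ] w 0.0854 grip 0.0 F [ 0.4 -0.2  0. ]
(574, -87, 10, 44) shift mm [  0.7   0.3 119.6] twist 0.0 rows 2.4
6977 ((574.2440185546875, -89.1507568359375), (59.693275451660156, 53.37363052368164), 43.33857345581055) [576.775  -86.5917] 0.035776322372492314
```

View pics/w1.png

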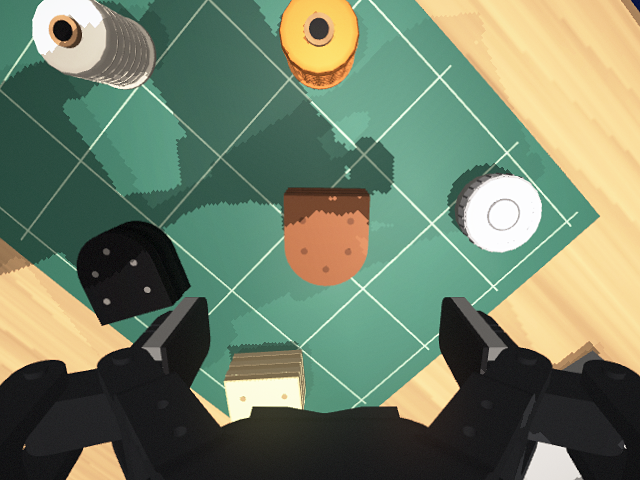

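The wrist view shows the brown heel at (326,237), straight side up and aligned with the fingers. That agrees with the top-view measurement, so I go down and grip it.

```bash
python3 -m inch '0.007 0.002 0.04 0; 0.007 0.002 0.08 0; 0.007 0.002 0.11 0; 0.007 0.002 0.125 0; 0.007 0.002 0.125 0'
python3 -m inch '0 0 0 0; 0 0 0 0; 0 0 0 0; 0 0 0 0; 0 0 0 0' 0 50
python3 -m inch '0 0 0 0; 0 0 -0.01 0; 0 0 -0.03 0; 0 0 -0.05 0; 0 0 -0.05 0'
python3 - <<'E'
from h import *
go((566.9,332.6,90,44),(566.9,332.6,8,44))
p=viewer.camera_params('wrist'); im,d=viewer.snapshot('wrist'); cv2.imwrite('pics/w2.png',im[:,:,::-1])
E
```

```text
clock: 2.15
tcp_pos: [0.578, -0.085, 0.0033]
tcp_rot: [0.928, 0.374, -0.002, -0.001]
ft_force: [-0.1, -0.1, 0.7]
width: 0.085
grip_force: 0.0
clock: 2.65
tcp_pos: [0.5812, -0.0847, 0.0072]
tcp_rot: [0.927, 0.375, 0.001, 0.001]
ft_force: [-1.2, -1.0, 6.9]
width: 0.0531
grip_force: 54.3
clock: 3.15
tcp_pos: [0.5821, -0.0846, 0.0586]
tcp_rot: [0.927, 0.375, 0.002, 0.002]
ft_force: [0.4, 0.2, -1.8]
width: 0.0533
grip_force: 53.4
t 3.15 at [582.1 -84.6  58.6  44. ] w 0.0533 grip 53.4 F [ 0.4  0.2 -1.8]
(566.9, 332.6, 90, 44) shift mm [ 279.1 -310.4  -31.4] twist 0.0 rows 8.4
(566.9, 332.6, 8, 44) shift mm [ 0.  0. 82.] twist -0.0 rows 1.6
```

View pics/w2.png

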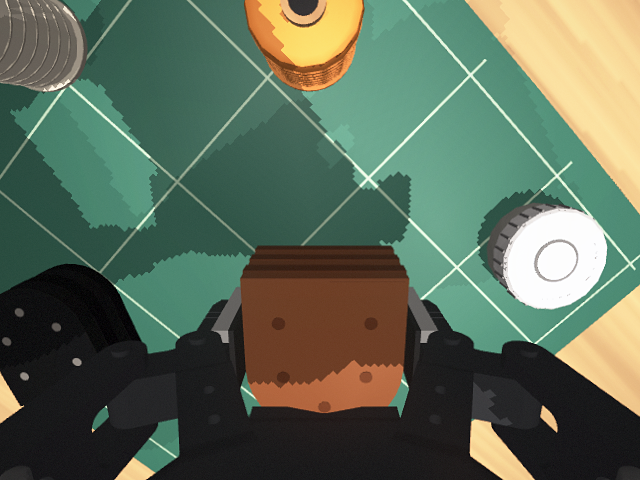

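```bash
python3 -m inch '0 0 -0.03 0; 0.015 -0.016 -0.051 0; 0.045 -0.0486 -0.051 0; 0.075 -0.081 -0.051 0; 0.105 -0.1134 -0.051 0'
python3 -m inch '0.03 -0.0324 0 0; 0.06 -0.0648 0 0; 0.09 -0.0972 0 0; 0.12 -0.1296 0 0; 0.15 -0.162 0 0'
python3 -m inch '0.02 -0.0217 0 0; 0.032 -0.0348 0 0; 0.032 -0.0348 0 0; 0.032 -0.0348 0 0'
python3 - <<'E'
from h import *
go((573,338,11,44))
p=viewer.camera_params('top'); im,d=viewer.snapshot('top')
c=im[150:390,60:330]; cv2.imwrite('pics/t2.png',cv2.resize(c,None,fx=2,fy=2)[:,:,::-1])
E
```

```text
clock: 3.7
tcp_pos: [0.576, 0.0718, 0.1053]
tcp_rot: [0.927, 0.375, -0.001, -0.0]
ft_force: [1.2, 0.3, -1.6]
width: 0.0529
grip_force: 53.4
clock: 4.2
tcp_pos: [0.5711, 0.2927, 0.1049]
tcp_rot: [0.927, 0.375, -0.001, 0.0]
ft_force: [0.1, -0.6, -1.6]
width: 0.0532
grip_force: 53.4
clock: 4.6
tcp_pos: [0.5706, 0.3374, 0.1054]
tcp_rot: [0.927, 0.375, -0.001, 0.0]
ft_force: [0.3, -0.7, -2.2]
width: 0.0531
grip_force: 53.3
t 4.60 at [570.6 337.4 105.4  44. ] w 0.0531 grip 53.3 F [ 0.3 -0.7 -2.2]
(573, 338, 11, 44) shift mm [ 2.2  1.2 94.4] twist 0.0 rows 1.9
```

View pics/t2.png

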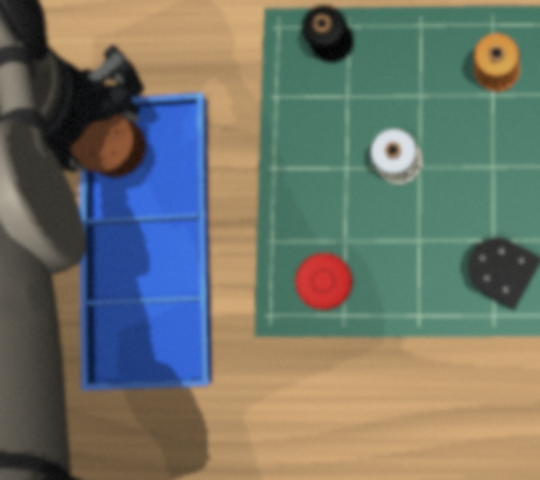

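```bash
python3 -m inch '0.002 0.001 0.035 0; 0.002 0.001 0.065 0; 0.002 0.001 0.083 0; 0.002 0.001 0.09 0; 0.002 0.001 0.092 0'
python3 -m inch '0 0 0.002 0; 0 0 0.002 0'
```

```text
clock: 5.15
tcp_pos: [0.5732, 0.3376, 0.0138]
tcp_rot: [0.927, 0.374, -0.001, 0.0]
ft_force: [0.4, 0.7, -0.7]
width: 0.0532
grip_force: 53.4
clock: 5.35
tcp_pos: [0.5737, 0.339, 0.0134]
tcp_rot: [0.927, 0.375, 0.001, 0.0]
ft_force: [-0.4, -0.6, -1.0]
width: 0.0535
grip_force: 53.4
```

```bash
python3 -m inch '0 0 0.0015 0; 0 0 0.0015 0; 0 0 0.0015 0'; python3 -m inch '0 0 0.0015 0; 0 0 0.0015 0; 0 0 0.0015 0'
```

```text
clock: 5.65
tcp_pos: [0.5731, 0.3392, 0.0111]
tcp_rot: [0.927, 0.375, 0.0, 0.0]
ft_force: [0.4, -1.1, -0.9]
width: 0.0533
grip_force: 53.4
clock: 5.95
tcp_pos: [0.5732, 0.3393, 0.0102]
tcp_rot: [0.927, 0.375, 0.0, 0.0]
ft_force: [-3.1, -0.8, 6.3]
width: 0.0531
grip_force: 54.1
```

```bash
python3 -m inch '0 0 0 0; 0 0 0 0; 0 0 0 0; 0 0 0 0' 0.8
python3 -m inch '0 0 -0.01 0; 0 0 -0.035 0; 0 0 -0.08 0; 0 0 -0.1 0; 0 0 -0.1 0'
python3 - <<'E'
from h import *
go((452,155.8,110,3),(452,155.8,5,3))
p=viewer.camera_params('wrist'); im,d=viewer.snapshot('wrist'); cv2.imwrite('pics/w3.png',im[:,:,::-1])
W=world(p,d)
for z,r in ((.039,.006),):
    m=(abs(W[:,:,2]-z)<r)&(np.hypot(W[:,:,0]-.567,W[:,:,1]-.333)<.06)
    P=(W[m][:,:2]*1000).astype(np.float32); print(len(P),cv2.minAreaRect(P), np.median(W[m][:,2]))
E
```

```text
clock: 6.35
tcp_pos: [0.5729, 0.339, 0.009]
tcp_rot: [0.927, 0.375, -0.0, 0.0]
ft_force: [-0.6, -0.4, 0.0]
width: 0.0684
grip_force: 0.0
clock: 6.85
tcp_pos: [0.5751, 0.3401, 0.1145]
tcp_rot: [0.927, 0.375, 0.004, -0.0]
ft_force: [1.4, -0.0, -0.6]
width: 0.0684
grip_force: 0.0
t 6.85 at [575.1 340.1 114.5  44. ] w 0.0684 grip 0.0 F [ 1.4 -0.  -0.6]
(452, 155.8, 110, 3) shift mm [-216.6   46.8    4.5] twist 41.0 rows 4.4
(452, 155.8, 5, 3) shift mm [  0.   0. 105.] twist -0.0 rows 2.1
7883 ((568.109375, 333.0699768066406), (60.48590087890625, 53.455810546875), 43.68701171875) 0.03879278822846366
```

View pics/w3.png

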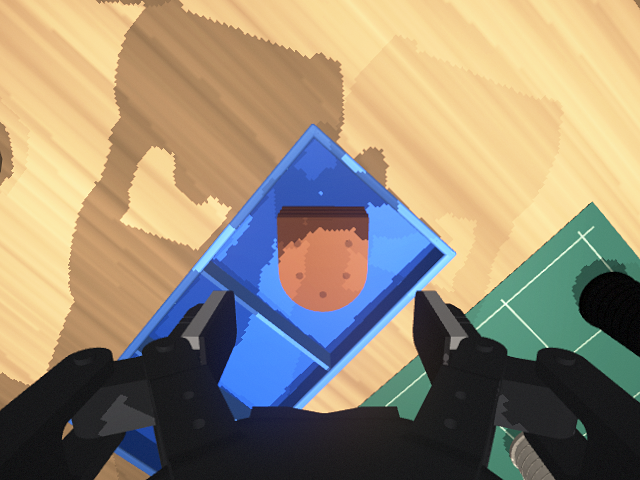

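The brown heel lies flat and centred in the blue large bay, at (323,260) with its top at 38.8 mm. The red tin is next.

```bash
python3 -m inch '-0.043 0.0094 0 8.2; -0.086 0.0187 0 16.4; -0.13 0.028 0 24.6; -0.173 0.0374 0 32.8; -0.2166 0.0468 0.0045 41' 1
python3 -m inch '0 0 0 0; 0 0 0 0'
python3 - <<'E'
from h import *
p=viewer.camera_params('wrist'); im,d=viewer.snapshot('wrist')
W=world(p,d)
m=(abs(W[:,:,2]-.026)<.005)&(np.hypot(W[:,:,0]-.452,W[:,:,1]-.1558)<.045)
P=(W[m][:,:2]*1000).astype(np.float32); c=cv2.minEnclosingCircle(P); print(len(P),c,cv2.minAreaRect(P), np.median(W[m][:,2]))
go((*c[0],110,3),(*c[0],3,3))
E
```

```text
clock: 7.4
tcp_pos: [0.4481, 0.1535, 0.1041]
tcp_rot: [1.0, 0.024, -0.001, 0.0]
ft_force: [1.1, -0.2, 1.3]
width: 0.0854
grip_force: 0.0
clock: 7.6
tcp_pos: [0.4492, 0.1542, 0.1043]
tcp_rot: [1.0, 0.026, -0.001, 0.0]
ft_force: [0.6, 0.1, -0.2]
width: 0.0857
grip_force: 0.0
5681 ((451.23516845703125, 154.90614318847656), 26.601673126220703) ((451.3604431152344, 154.8456573486328), (52.26072692871094, 52.13262176513672), 48.59233474731445) 0.02517536532148265
t 7.65 at [450.2 154.9 104.6   3.1] w 0.0849 grip 0.0 F [-0.6  0.6  0. ]
(451.23516845703125, 154.90614318847656, 110, 3) shift mm [ 1.   0.1 -5.4] twist 0.1 rows 0.1
(451.23516845703125, 154.90614318847656, 3, 3) shift mm [  0.   0. 107.] twist -0.0 rows 2.1
```

```bash
python3 -m inch '0.001 0 0.04 0; 0.001 0 0.075 0; 0.001 0 0.092 0; 0.001 0 0.1005 0; 0.001 0 0.1005 0'
python3 -m inch '0 0 0 0; 0 0 0 0; 0 0 0 0; 0 0 0 0; 0 0 0 0' 0 60
python3 -m inch '0 0 -0.01 0; 0 0 -0.03 0; 0 0 -0.06 0; 0 0 -0.09 0; 0 0 -0.09 0'
python3 - <<'E'
from h import *
go((395,323.5,90,3),(395,323.5,12,3))
p=viewer.camera_params('wrist'); im,d=viewer.snapshot('wrist'); cv2.imwrite('pics/w4.png',im[:,:,::-1])
E
```

```text
clock: 8.15
tcp_pos: [0.4508, 0.1555, 0.0032]
tcp_rot: [1.0, 0.027, -0.001, 0.0]
ft_force: [0.0, 0.5, -0.4]
width: 0.0855
grip_force: 0.0
clock: 8.65
tcp_pos: [0.4517, 0.1552, 0.0058]
tcp_rot: [1.0, 0.027, 0.001, -0.0]
ft_force: [-1.6, 1.5, 7.0]
width: 0.0503
grip_force: 61.4
clock: 9.15
tcp_pos: [0.4533, 0.1553, 0.0986]
tcp_rot: [1.0, 0.027, 0.004, -0.001]
ft_force: [0.9, -0.3, -1.9]
width: 0.0502
grip_force: 62.5
t 9.15 at [453.3 155.3  98.6   3.1] w 0.0502 grip 62.5 F [ 0.9 -0.3 -1.9]
(395, 323.5, 90, 3) shift mm [ -49.3 -171.     8.6] twist 0.1 rows 3.6
(395, 323.5, 12, 3) shift mm [ 0.  0. 78.] twist -0.0 rows 1.6
```

View pics/w4.png

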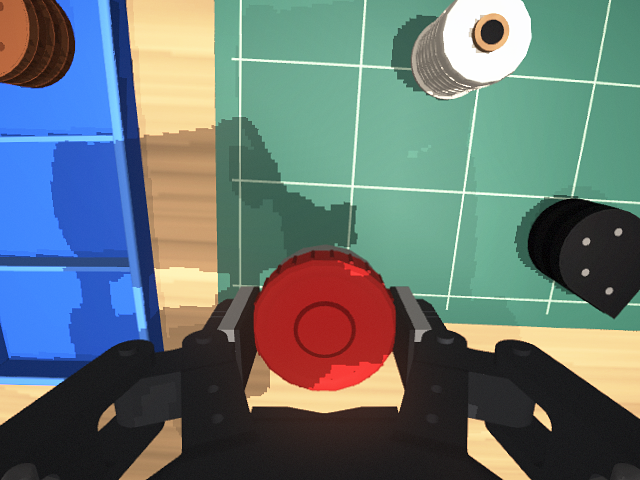

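```bash
python3 -m inch '-0.012 -0.042 0 0; -0.024 -0.084 0 0; -0.036 -0.126 0 0; -0.046 -0.16 0 0; -0.049 -0.171 0 0'
python3 -m inch '0 0 0 0; 0 0 0.025 0; 0 0 0.05 0; 0 0 0.065 0; 0 0 0.07 0'
python3 - <<'E'
from h import *
go((395,323.5,9,3))
E
```

```text
clock: 9.7
tcp_pos: [0.3908, 0.3253, 0.0934]
tcp_rot: [1.0, 0.028, -0.001, 0.0]
ft_force: [-0.3, -0.2, -1.4]
width: 0.0502
grip_force: 62.7
clock: 10.2
tcp_pos: [0.3922, 0.3209, 0.0224]
tcp_rot: [1.0, 0.026, -0.002, 0.001]
ft_force: [-0.9, -0.4, -1.5]
width: 0.0494
grip_force: 62.7
t 10.20 at [392.2 320.9  22.4   3. ] w 0.0494 grip 62.7 F [-0.9 -0.4 -1.5]
(395, 323.5, 9, 3) shift mm [ 2.9 -2.5 13.4] twist -0.0 rows 0.3
```

```bash
python3 -m inch '0.003 -0.0025 0.005 0; 0.003 -0.0025 0.01 0; 0.003 -0.0025 0.012 0; 0.003 -0.0025 0.012 0'; python3 -m inch '0 0 0.001 0; 0 0 0.0015 0; 0 0 0.0015 0'
```

```text
clock: 10.6
tcp_pos: [0.3957, 0.3256, 0.0124]
tcp_rot: [1.0, 0.027, 0.0, 0.0]
ft_force: [0.0, 0.1, -1.9]
width: 0.0499
grip_force: 62.7
clock: 10.9
tcp_pos: [0.3957, 0.3258, 0.0109]
tcp_rot: [1.0, 0.027, 0.0, -0.0]
ft_force: [0.1, -0.5, -1.3]
width: 0.05
grip_force: 62.7
```

```bash
python3 -m inch '0 0 0.0015 0; 0 0 0.0015 0; 0 0 0.0015 0';  python3 -m inch '0 0 0.001 0; 0 0 0.001 0; 0 0 0.001 0'
```

```text
clock: 11.2
tcp_pos: [0.3956, 0.3257, 0.0092]
tcp_rot: [1.0, 0.027, -0.0, 0.0]
ft_force: [1.1, 0.7, -1.1]
width: 0.0497
grip_force: 62.7
clock: 11.5
tcp_pos: [0.3957, 0.3257, 0.0088]
tcp_rot: [1.0, 0.027, 0.0, -0.0]
ft_force: [-1.8, -0.3, 4.8]
width: 0.0496
grip_force: 63.6
```

```bash
python3 -m inch '0 0 0 0; 0 0 0 0; 0 0 0 0; 0 0 0 0' 0.75
python3 -m inch '0 0 -0.01 0; 0 0 -0.035 0; 0 0 -0.08 0; 0 0 -0.12 0; 0 0 -0.12 0'
python3 - <<'E'
from h import *
p=viewer.camera_params('wrist'); im,d=viewer.snapshot('wrist')
W=world(p,d)
m=(abs(W[:,:,2]-.029)<.005)&(np.hypot(W[:,:,0]-.395,W[:,:,1]-.3235)<.04)&(im[:,:,0]>im[:,:,2].astype(int)+40)
P=(W[m][:,:2]*1000).astype(np.float32); c=cv2.minEnclosingCircle(P); print(len(P),c, np.median(W[m][:,2]))
go((653.6,-3.7,130,3))
E
```

```text
clock: 11.9
tcp_pos: [0.3957, 0.3257, 0.0082]
tcp_rot: [1.0, 0.027, -0.0, 0.0]
ft_force: [0.1, 0.2, -0.3]
width: 0.0643
grip_force: 0.0
clock: 12.4
tcp_pos: [0.3985, 0.3275, 0.1342]
tcp_rot: [1.0, 0.027, 0.005, -0.003]
ft_force: [0.1, -0.4, -0.2]
width: 0.0641
grip_force: 0.0
4473 ((395.1004333496094, 324.80816650390625), 26.34311866760254) 0.0282132793400946
t 12.45 at [397.1 326.6 131.5   3. ] w 0.0643 grip 0.0 F [-0.5 -0.3 -0.9]
(653.6, -3.7, 130, 3) shift mm [238.5 343.5   1.5] twist 0.0 rows 8.4
```

```bash
python3 -m inch '0.0265 0.0382 0 0; 0.053 0.0764 0 0; 0.0795 0.1146 0 0; 0.106 0.1528 0 0; 0.1325 0.191 0 0' 1
python3 -m inch '0.0265 0.0382 0 0; 0.053 0.0764 0 0; 0.0795 0.1146 0 0; 0.106 0.1525 0 0; 0.106 0.1525 0 0'
python3 - <<'E'
from h import *
p=viewer.camera_params('wrist'); im,d=viewer.snapshot('wrist')
W=world(p,d)
m=(abs(W[:,:,2]-.062)<.004)&(np.hypot(W[:,:,0]-.6536,W[:,:,1]+.0037)<.04)
P=(W[m][:,:2]*1000).astype(np.float32); c=cv2.minEnclosingCircle(P); print(len(P),c, np.median(W[m][:,2]))
go((*c[0],26,3))
E
```

```text
clock: 12.95
tcp_pos: [0.5382, 0.1403, 0.1271]
tcp_rot: [1.0, 0.027, -0.001, 0.0]
ft_force: [1.0, 1.1, 0.5]
width: 0.0854
grip_force: 0.0
clock: 13.45
tcp_pos: [0.654, -0.01, 0.1263]
tcp_rot: [1.0, 0.024, -0.0, 0.001]
ft_force: [0.4, 0.4, 0.0]
width: 0.0853
grip_force: 0.0
1330 ((656.2882690429688, -5.376891613006592), 19.063146591186523) 0.058842837034893514
t 13.50 at [652.3  -7.4 126.2   2.8] w 0.0857 grip 0.0 F [-1.5  0.3 -0.6]
(656.2882690429688, -5.376891613006592, 26, 3) shift mm [  4.   -1.8 100.2] twist -0.2 rows 2.0
```

```bash
python3 -m inch '0.003 -0.002 0.04 0; 0.003 -0.002 0.075 0; 0.003 -0.002 0.095 0; 0.003 -0.002 0.102 0; 0.003 -0.002 0.102 0'
python3 -m inch '0 0 0 0; 0 0 0 0; 0 0 0 0; 0 0 0 0; 0 0 0 0' 0 50
python3 -m inch '0 0 -0.01 0; 0 0 -0.03 0; 0 0 -0.06 0; 0 0 -0.095 0; 0 0 -0.095 0'
python3 - <<'E'
from h import *
go((472,327.5,120,3),(472,327.5,30,3))
p=viewer.camera_params('wrist'); im,d=viewer.snapshot('wrist'); cv2.imwrite('pics/w5.png',im[:,:,::-1])
E
```

```text
clock: 14.0
tcp_pos: [0.6537, -0.0016, 0.025]
tcp_rot: [1.0, 0.027, -0.002, -0.0]
ft_force: [0.2, -0.6, 0.5]
width: 0.0854
grip_force: 0.0
clock: 14.5
tcp_pos: [0.6559, -0.0026, 0.0279]
tcp_rot: [1.0, 0.027, 0.001, 0.0]
ft_force: [-0.6, -0.0, 5.4]
width: 0.042
grip_force: 50.8
clock: 15.0
tcp_pos: [0.6578, -0.0028, 0.1275]
tcp_rot: [1.0, 0.027, 0.005, 0.001]
ft_force: [0.7, 0.0, -0.7]
width: 0.0417
grip_force: 50.6
t 15.00 at [657.8  -2.8 127.5   3.1] w 0.0417 grip 50.6 F [ 0.7  0.  -0.7]
(472, 327.5, 120, 3) shift mm [-168.  -339.7    7.5] twist 0.1 rows 7.6
(472, 327.5, 30, 3) shift mm [ 0.  0. 90.] twist -0.0 rows 1.8
```

View pics/w5.png

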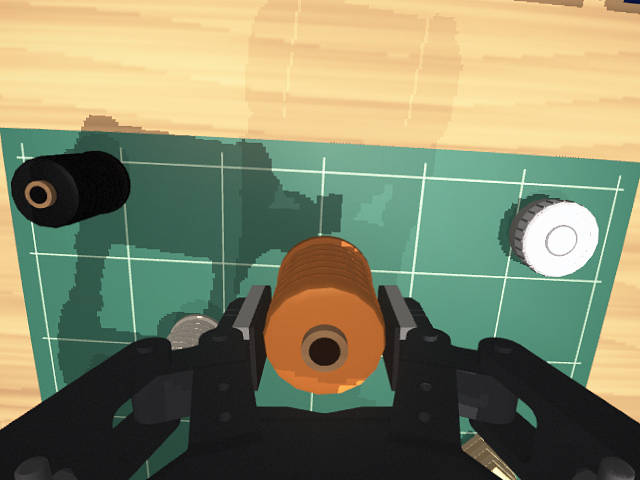

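The tan spool is held upright at (325,345). I carry it to the blue middle bay.

```bash
python3 -m inch '-0.015 -0.03 0 0; -0.036 -0.073 0 0; -0.057 -0.115 0 0; -0.078 -0.158 0 0; -0.099 -0.2 0 0'
python3 -m inch '-0.02 -0.0405 0 0; -0.041 -0.083 0 0; -0.06 -0.12 0 0; -0.069 -0.1395 0 0; -0.069 -0.1395 0 0'
python3 -m inch '0 0 0 0; 0 0 0.03 0; 0 0 0.06 0; 0 0 0.07 0; 0 0 0.075 0'
python3 - <<'E'
from h import *
go((472,327.5,31,3))
E
```

```text
clock: 15.55
tcp_pos: [0.5435, 0.1932, 0.1202]
tcp_rot: [1.0, 0.026, -0.001, 0.0]
ft_force: [0.9, 0.2, -0.9]
width: 0.0416
grip_force: 50.8
clock: 16.05
tcp_pos: [0.4667, 0.3297, 0.1203]
tcp_rot: [1.0, 0.029, -0.001, 0.0]
ft_force: [1.4, -0.5, -0.6]
width: 0.0421
grip_force: 50.8
clock: 16.55
tcp_pos: [0.4692, 0.3262, 0.0451]
tcp_rot: [1.0, 0.026, -0.001, 0.001]
ft_force: [1.0, 0.4, -0.9]
width: 0.0417
grip_force: 50.8
t 16.55 at [469.2 326.2  45.1   3. ] w 0.0417 grip 50.8 F [ 1.   0.4 -0.9]
(472, 327.5, 31, 3) shift mm [ 2.8 -1.1 14.1] twist -0.0 rows 0.3
```

```bash
python3 -m inch '0.002 -0.001 0.005 0; 0.002 -0.001 0.009 0; 0.002 -0.001 0.011 0; 0.002 -0.001 0.011 0'; python3 -m inch '0 0 0.001 0; 0 0 0.0015 0; 0 0 0.0015 0'; python3 -m inch '0 0 0.001 0; 0 0 0.0015 0; 0 0 0.0015 0'
```

```text
clock: 16.95
tcp_pos: [0.4713, 0.3288, 0.0356]
tcp_rot: [1.0, 0.027, 0.0, -0.0]
ft_force: [0.6, 0.0, -0.3]
width: 0.0417
grip_force: 50.8
clock: 17.25
tcp_pos: [0.4711, 0.3288, 0.0339]
tcp_rot: [1.0, 0.027, 0.0, -0.0]
ft_force: [0.3, 0.1, -0.3]
width: 0.0417
grip_force: 50.8
clock: 17.55
tcp_pos: [0.471, 0.3286, 0.0321]
tcp_rot: [1.0, 0.027, -0.0, 0.0]
ft_force: [0.2, 0.5, 0.0]
width: 0.0419
grip_force: 50.8
```

```bash
python3 -m inch '0 0 0.0012 0; 0 0 0.0012 0; 0 0 0.0012 0'; python3 -m inch '0 0 0.001 0; 0 0 0.001 0; 0 0 0.001 0'
```

```text
clock: 17.85
tcp_pos: [0.471, 0.3287, 0.031]
tcp_rot: [1.0, 0.027, -0.0, 0.0]
ft_force: [0.5, 0.0, -0.8]
width: 0.0418
grip_force: 50.8
clock: 18.15
tcp_pos: [0.4711, 0.3287, 0.0309]
tcp_rot: [1.0, 0.027, 0.0, -0.0]
ft_force: [-1.8, -1.1, 6.0]
width: 0.0418
grip_force: 51.6
```

```bash
python3 -m inch '0 0 0 0; 0 0 0 0; 0 0 0 0; 0 0 0 0' 0.75
python3 -m inch '0 0 -0.01 0; 0 0 -0.035 0; 0 0 -0.08 0; 0 0 -0.1 0; 0 0 -0.1 0'
python3 - <<'E'
from h import *
p=viewer.camera_params('wrist'); im,d=viewer.snapshot('wrist'); cv2.imwrite('pics/w6.png',im[:,:,::-1])
W=world(p,d)
m=(abs(W[:,:,2]-.065)<.007)&(np.hypot(W[:,:,0]-.472,W[:,:,1]-.3275)<.04)
P=(W[m][:,:2]*1000).astype(np.float32); c=cv2.minEnclosingCircle(P); print(len(P),c, np.median(W[m][:,2]))
go((683.8,155.6,130,3))
E
```

```text
clock: 18.55
tcp_pos: [0.4711, 0.3287, 0.0299]
tcp_rot: [1.0, 0.027, -0.0, 0.0]
ft_force: [-0.4, -1.0, 0.2]
width: 0.0639
grip_force: 0.0
clock: 19.05
tcp_pos: [0.473, 0.3298, 0.1344]
tcp_rot: [1.0, 0.027, 0.004, -0.002]
ft_force: [-1.0, 1.4, 1.3]
width: 0.0637
grip_force: 0.0
3466 ((471.25341796875, 327.0743103027344), 20.381837844848633) 0.06062676496201047
t 19.10 at [471.9 329.1 132.    3.1] w 0.0642 grip 0.0 F [ 0.9 -0.8 -0.7]
(683.8, 155.6, 130, 3) shift mm [202.4 184.6   2. ] twist 0.1 rows 5.5
```

View pics/w6.png

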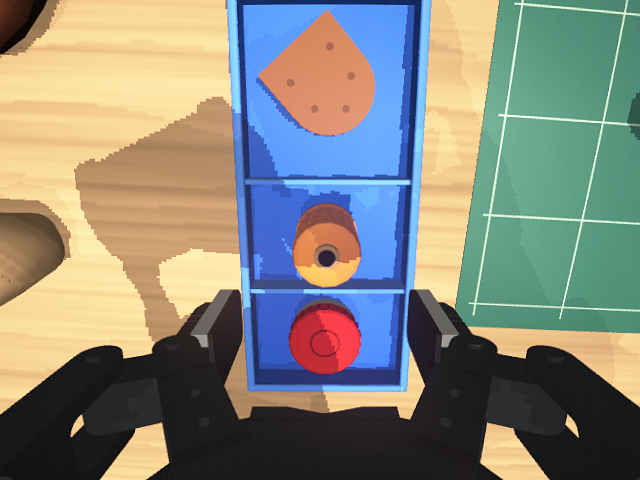

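The blue tray is complete: heel (322,80), tan spool (327,255) and red tin (324,340), each upright in its own bay. The black spool is next.

```bash
python3 -m inch '0.035 0.032 0 0; 0.07 0.064 0 0; 0.105 0.096 0 0; 0.14 0.128 0 0; 0.175 0.16 0 0' 1
python3 -m inch '0.0274 0.0246 0 0; 0.0274 0.0246 0 0; 0.0274 0.0246 0 0'
python3 - <<'E'
from h import *
p=viewer.camera_params('wrist'); im,d=viewer.snapshot('wrist')
W=world(p,d)
m=(abs(W[:,:,2]-.061)<.006)&(np.hypot(W[:,:,0]-.6838,W[:,:,1]-.1556)<.04)
P=(W[m][:,:2]*1000).astype(np.float32); c=cv2.minEnclosingCircle(P); print(len(P),c, np.median(W[m][:,2]))
go((*c[0],24,3),(684,155.6,24,3))
E
```

```text
clock: 19.6
tcp_pos: [0.6548, 0.1767, 0.1283]
tcp_rot: [1.0, 0.027, -0.001, 0.0]
ft_force: [1.6, 1.2, 0.5]
width: 0.0853
grip_force: 0.0
clock: 19.9
tcp_pos: [0.6824, 0.1543, 0.1278]
tcp_rot: [1.0, 0.026, -0.002, 0.0]
ft_force: [-0.4, -0.1, 0.1]
width: 0.0855
grip_force: 0.0
3614 ((685.61572265625, 155.26492309570312), 20.38660430908203) 0.057665220042729476
t 19.95 at [681.9 155.3 128.3   3. ] w 0.0860 grip 0.0 F [-0.4  0.4  0.1]
(685.61572265625, 155.26492309570312, 24, 3) shift mm [  3.7   0.2 104.3] twist 0.0 rows 2.1
(684, 155.6, 24, 3) shift mm [-1.6 -0.4 -0. ] twist -0.0 rows 0.0
```

```bash
python3 -m inch '0.003 0 0.04 0; 0.003 0 0.075 0; 0.003 0 0.096 0; 0.003 0 0.104 0; 0.003 0 0.104 0'
python3 -m inch '0 0 0 0; 0 0 0 0; 0 0 0 0; 0 0 0 0; 0 0 0 0' 0 50
python3 -m inch '0 0 -0.01 0; 0 0 -0.03 0; 0 0 -0.06 0; 0 0 -0.095 0; 0 0 -0.095 0'
python3 - <<'E'
from h import *
go((493,-350,120,3))
p=viewer.camera_params('wrist'); im,d=viewer.snapshot('wrist'); cv2.imwrite('pics/w7.png',im[:,:,::-1])
E
```

```text
clock: 20.45
tcp_pos: [0.6846, 0.1563, 0.025]
tcp_rot: [1.0, 0.027, -0.001, 0.0]
ft_force: [-0.1, -1.1, 0.1]
width: 0.0855
grip_force: 0.0
clock: 20.95
tcp_pos: [0.687, 0.1555, 0.0279]
tcp_rot: [1.0, 0.027, 0.002, -0.0]
ft_force: [0.2, 1.3, 6.1]
width: 0.0422
grip_force: 50.9
clock: 21.45
tcp_pos: [0.6889, 0.1555, 0.1278]
tcp_rot: [1.0, 0.027, 0.005, -0.0]
ft_force: [1.1, 0.0, -0.3]
width: 0.0416
grip_force: 50.7
t 21.45 at [688.9 155.5 127.8   3. ] w 0.0416 grip 50.7 F [ 1.1  0.  -0.3]
(493, -350, 120, 3) shift mm [-222.4  494.4    7.8] twist 0.0 rows 10.8
```

View pics/w7.png

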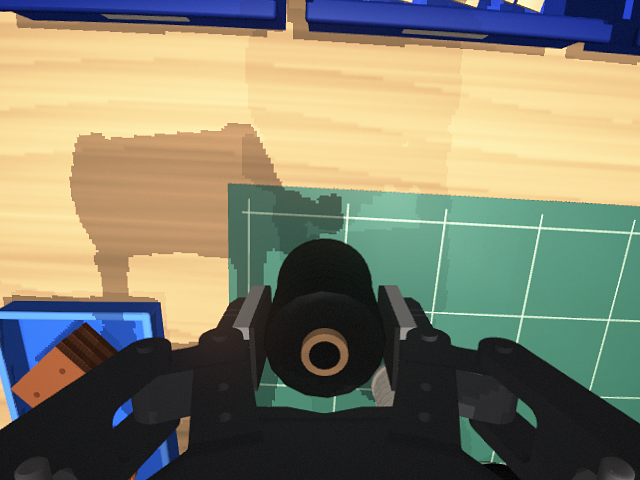

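The black spool is held at (325,345). I carry it to the grey middle bay.

```bash
python3 -m inch '-0.0185 0.0412 0 0; -0.037 0.0824 0 0; -0.0555 0.1236 0 0; -0.074 0.1648 0 0; -0.0925 0.206 0 0'
python3 -m inch '-0.0185 0.0412 0 0; -0.037 0.0824 0 0; -0.0555 0.1236 0 0; -0.074 0.1648 0 0; -0.0925 0.206 0 0'
python3 -m inch '-0.018 0.04 0 0; -0.035 0.077 0 0; -0.0365 0.082 0 0; -0.0365 0.082 0 0; -0.0365 0.082 0.02 0'
python3 -m inch '0 0 0.02 0; 0 0 0.04 0; 0 0 0.05 0; 0 0 0.055 0; 0 0 0.055 0'
python3 - <<'E'
from h import *
go((493,-350,34,3))
p=viewer.camera_params('wrist'); im,d=viewer.snapshot('wrist'); cv2.imwrite('pics/w8.png',im[:,:,::-1])
E
```

```text
clock: 22.0
tcp_pos: [0.6028, -0.0567, 0.1199]
tcp_rot: [1.0, 0.027, -0.001, -0.0]
ft_force: [-0.2, -1.0, -1.5]
width: 0.0419
grip_force: 50.9
clock: 22.5
tcp_pos: [0.5215, -0.2671, 0.1201]
tcp_rot: [1.0, 0.027, -0.001, -0.001]
ft_force: [0.2, -0.2, -1.0]
width: 0.042
grip_force: 50.9
clock: 23.0
tcp_pos: [0.4923, -0.3499, 0.1026]
tcp_rot: [1.0, 0.027, 0.001, 0.001]
ft_force: [-0.1, 0.5, -0.9]
width: 0.042
grip_force: 51.0
clock: 23.5
tcp_pos: [0.4913, -0.349, 0.0458]
tcp_rot: [1.0, 0.027, -0.0, -0.0]
ft_force: [-0.2, 0.6, -1.1]
width: 0.0417
grip_force: 51.0
t 23.50 at [ 491.3 -349.    45.8    3.1] w 0.0417 grip 51.0 F [-0.2  0.6 -1.1]
(493, -350, 34, 3) shift mm [ 1.7  1.1 11.8] twist 0.1 rows 0.2
```

View pics/w8.png

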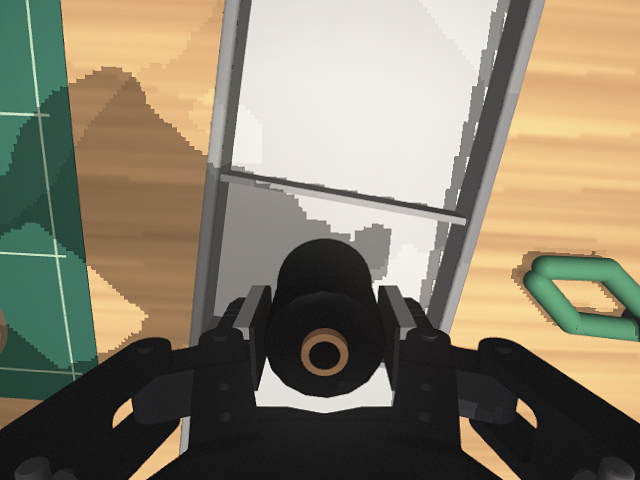

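The spool is over the grey middle bay, and the far divider runs from (222,178) to (465,218), clear of it. I lower it.

```bash
python3 -m inch '0.001 0.001 0.005 0; 0.001 0.001 0.01 0; 0.001 0.001 0.0125 0; 0.001 0.001 0.0135 0; 0.001 0.001 0.0135 0'; python3 -m inch '0 0 0.0012 0; 0 0 0.0012 0; 0 0 0.0012 0'
```

```text
clock: 24.05
tcp_pos: [0.492, -0.3507, 0.0325]
tcp_rot: [1.0, 0.027, -0.0, -0.0]
ft_force: [-0.4, 0.0, -0.7]
width: 0.0415
grip_force: 51.0
clock: 24.35
tcp_pos: [0.4922, -0.3508, 0.0315]
tcp_rot: [1.0, 0.027, 0.0, 0.0]
ft_force: [0.1, 0.2, -0.1]
width: 0.0417
grip_force: 51.0
```

```bash
python3 -m inch '0 0 0.001 0; 0 0 0.001 0; 0 0 0.001 0'; python3 -m inch '0 0 0.0007 0; 0 0 0.0007 0; 0 0 0.0007 0'
```

```text
clock: 24.65
tcp_pos: [0.4923, -0.3509, 0.0309]
tcp_rot: [1.0, 0.027, 0.0, 0.0]
ft_force: [-2.6, 0.8, 3.1]
width: 0.0421
grip_force: 51.2
clock: 24.95
tcp_pos: [0.4923, -0.3509, 0.0309]
tcp_rot: [1.0, 0.027, 0.0, 0.0]
ft_force: [-3.1, 1.7, 8.6]
width: 0.0418
grip_force: 51.9
```

```bash
python3 -m inch '0 0 0 0; 0 0 0 0; 0 0 0 0; 0 0 0 0' 0.75
python3 -m inch '0 0 -0.01 0; 0 0 -0.035 0; 0 0 -0.08 0; 0 0 -0.1 0; 0 0 -0.1 0'
python3 - <<'E'
from h import *
p=viewer.camera_params('wrist'); im,d=viewer.snapshot('wrist')
W=world(p,d)
m=(abs(W[:,:,2]-.065)<.007)&(np.hypot(W[:,:,0]-.493,W[:,:,1]+.35)<.04)
P=(W[m][:,:2]*1000).astype(np.float32); c=cv2.minEnclosingCircle(P); print(len(P),c, np.median(W[m][:,2]))
go((461.9,-6,130,61))
E
```

```text
clock: 25.35
tcp_pos: [0.4921, -0.3507, 0.0294]
tcp_rot: [1.0, 0.027, -0.0, -0.0]
ft_force: [-0.7, 0.3, 0.2]
width: 0.0643
grip_force: 0.0
clock: 25.85
tcp_pos: [0.4938, -0.3522, 0.1343]
tcp_rot: [1.0, 0.027, 0.003, 0.003]
ft_force: [0.3, -0.5, 0.6]
width: 0.0644
grip_force: 0.0
3451 ((491.04180908203125, -352.33111572265625), 20.301074981689453) 0.06067157703690701
t 25.90 at [ 492.8 -351.3  131.8    3. ] w 0.0641 grip 0.0 F [-0.9  0.3 -0.1]
(461.9, -6, 130, 61) shift mm [ -12.5 -346.5    1.8] twist -58.0 rows 6.9
```

```bash
python3 -m inch '-0.0015 -0.04 0 0; -0.003 -0.083 0 0; -0.0045 -0.127 0 0; -0.006 -0.171 0 0; -0.0075 -0.215 0 0' 1
python3 -m inch '-0.001 -0.04 0 -8; -0.002 -0.08 0 -16; -0.003 -0.115 0 -24; -0.005 -0.1315 0 -32; -0.005 -0.1315 0 -40'
python3 -m inch '0 0 0 -8; 0 0 0 -16; 0 0 0 -18; 0 0 0 -18'
python3 - <<'E'
from h import *
p=viewer.camera_params('wrist'); im,d=viewer.snapshot('wrist'); cv2.imwrite('pics/w9.png',im[:,:,::-1])
W=world(p,d)
m=(abs(W[:,:,2]-.036)<.005)&(np.hypot(W[:,:,0]-.462,W[:,:,1]+.006)<.05)
P=(W[m][:,:2]*1000).astype(np.float32); r=cv2.minAreaRect(P); print(len(P),r, P.mean(0),np.median(W[m][:,2]))
go((*r[0],5,61))
E
```

```text
clock: 26.4
tcp_pos: [0.4719, -0.1345, 0.1284]
tcp_rot: [1.0, 0.026, -0.001, -0.001]
ft_force: [1.5, -1.0, -0.4]
width: 0.0855
grip_force: 0.0
clock: 26.9
tcp_pos: [0.4596, -0.003, 0.1285]
tcp_rot: [0.929, 0.371, -0.001, -0.001]
ft_force: [0.0, -0.5, -0.4]
width: 0.0857
grip_force: 0.0
clock: 27.3
tcp_pos: [0.4603, -0.0052, 0.1286]
tcp_rot: [0.861, 0.508, -0.001, -0.001]
ft_force: [-0.7, 0.1, 0.2]
width: 0.0852
grip_force: 0.0
6861 ((462.146484375, -7.238719940185547), (59.45707321166992, 53.398712158203125), 61.097434997558594) [461.37805   -8.437967] 0.03579126037947983
t 27.35 at [460.5  -5.2 128.7  61. ] w 0.0852 grip 0.0 F [ 0.6 -0.6  0.5]
(462.146484375, -7.238719940185547, 5, 61) shift mm [ -0.9   2.4 123.7] twist -0.0 rows 2.5
```

View pics/w9.png

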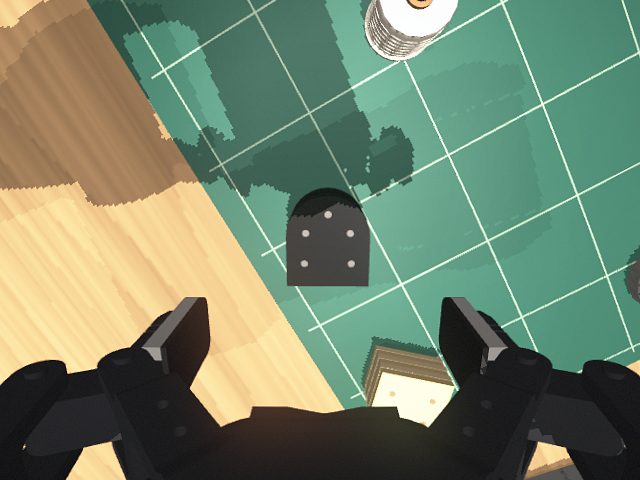

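The black heel is at (328,240) with its straight side facing -x of the tool. I grip it 8 mm towards that side.

```bash
python3 -m inch '-0.009 0.002 0.04 0; -0.009 0.002 0.08 0; -0.009 0.002 0.11 0; -0.009 0.002 0.124 0; -0.009 0.002 0.124 0'
python3 -m inch '0 0 0 0; 0 0 0 0; 0 0 0 0; 0 0 0 0; 0 0 0 0' 0 50
python3 -m inch '0 0 -0.01 0; 0 0 -0.03 0; 0 0 -0.06 0; 0 0 -0.1 0; 0 0 -0.1 8'
python3 -m inch '0 0 0 8; 0 0 0 16; 0 0 0 24; 0 0 0 32; 0 0 0 40'
python3 -m inch '0 0 0 8; 0 0 0 16; 0 0 0 20; 0 0 0 20'
python3 - <<'E'
from h import *
go((579.5,-360.6,110,-7))
p=viewer.camera_params('wrist'); im,d=viewer.snapshot('wrist'); cv2.imwrite('pics/w10.png',im[:,:,::-1])
E
```

```text
clock: 27.85
tcp_pos: [0.4567, -0.014, 0.0035]
tcp_rot: [0.862, 0.507, -0.002, -0.002]
ft_force: [-0.2, -0.2, 0.1]
width: 0.0853
grip_force: 0.0
clock: 28.35
tcp_pos: [0.4594, -0.0144, 0.0068]
tcp_rot: [0.861, 0.508, 0.001, 0.001]
ft_force: [-0.8, -0.4, 7.6]
width: 0.0535
grip_force: 53.5
clock: 28.85
tcp_pos: [0.4615, -0.0147, 0.1108]
tcp_rot: [0.895, 0.446, 0.004, 0.003]
ft_force: [-0.1, -0.0, -1.7]
width: 0.053
grip_force: 52.9
clock: 29.35
tcp_pos: [0.4585, -0.0142, 0.1064]
tcp_rot: [0.994, 0.111, 0.0, 0.0]
ft_force: [-0.3, -0.6, -0.9]
width: 0.0532
grip_force: 52.8
clock: 29.75
tcp_pos: [0.4585, -0.0142, 0.1063]
tcp_rot: [0.998, -0.061, 0.0, 0.0]
ft_force: [-0.3, 0.7, -0.5]
width: 0.0534
grip_force: 52.8
t 29.75 at [458.5 -14.2 106.3  -7. ] w 0.0534 grip 52.8 F [-0.3  0.7 -0.5]
(579.5, -360.6, 110, -7) shift mm [162.2 329.1  -3.7] twist 0.0 rows 7.3
```

View pics/w10.png

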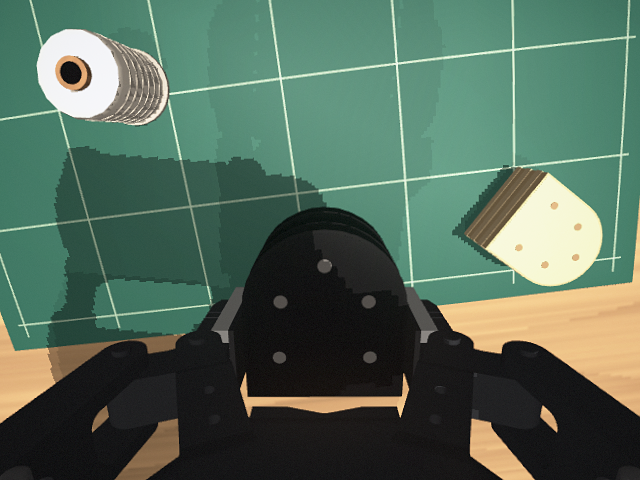

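The black heel is held square at (325,305). I carry it over the grey large bay.

```bash
python3 -m inch '0.012 0.025 0 0; 0.033 0.067 0 0; 0.054 0.109 0 0; 0.075 0.151 0 0; 0.096 0.193 0 0'
python3 -m inch '0.021 0.042 0 0; 0.042 0.085 0 0; 0.06 0.122 0 0; 0.0662 0.136 0 0; 0.0662 0.136 0 0'
python3 -m inch '0 0 0 0; 0 0 0.03 0; 0 0 0.055 0; 0 0 0.07 0; 0 0 0.075 0'
python3 - <<'E'
from h import *
go((579.5,-360.6,11,-7))
p=viewer.camera_params('wrist'); im,d=viewer.snapshot('wrist'); cv2.imwrite('pics/w11.png',im[:,:,::-1])
E
```

```text
clock: 30.3
tcp_pos: [0.5309, -0.2192, 0.1061]
tcp_rot: [0.998, -0.06, 0.0, 0.0]
ft_force: [0.3, 0.3, -0.5]
width: 0.0529
grip_force: 52.9
clock: 30.8
tcp_pos: [0.5795, -0.3628, 0.1051]
tcp_rot: [0.998, -0.061, -0.0, 0.0]
ft_force: [0.4, 0.2, -0.7]
width: 0.0531
grip_force: 52.9
clock: 31.3
tcp_pos: [0.579, -0.3586, 0.0291]
tcp_rot: [0.998, -0.06, -0.001, -0.001]
ft_force: [0.1, 0.3, -1.2]
width: 0.0531
grip_force: 52.9
t 31.30 at [ 579.  -358.6   29.1   -6.9] w 0.0531 grip 52.9 F [ 0.1  0.3 -1.2]
(579.5, -360.6, 11, -7) shift mm [ 0.7  1.9 18.1] twist 0.1 rows 0.4
```

View pics/w11.png

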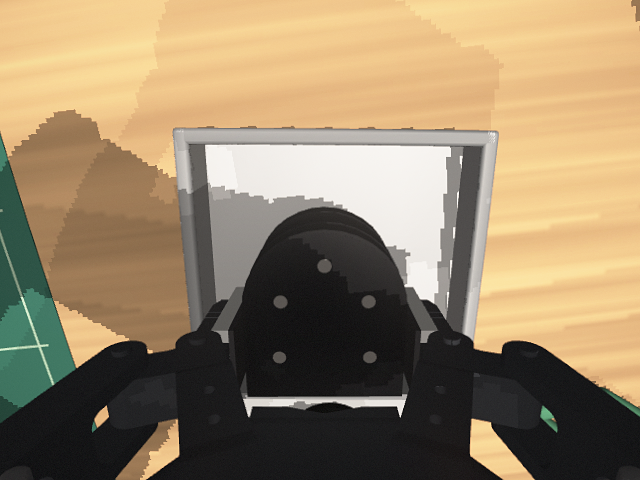

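The heel is aligned inside the bay, with the rim corners at (177,130) and (497,132) and even side gaps. I lower it.

```bash
python3 -m inch '0.002 0.001 0.006 0; 0.002 0.001 0.012 0; 0.002 0.001 0.0145 0; 0.002 0.001 0.016 0; 0.002 0.001 0.016 0'; python3 -m inch '0 0 0.0012 0; 0 0 0.0012 0; 0 0 0.0012 0'; python3 -m inch '0 0 0.001 0; 0 0 0.001 0; 0 0 0.001 0'
```

```text
clock: 31.85
tcp_pos: [0.5816, -0.3617, 0.0147]
tcp_rot: [0.998, -0.061, 0.0, 0.0]
ft_force: [0.2, -0.4, -0.6]
width: 0.0528
grip_force: 52.9
clock: 32.15
tcp_pos: [0.5817, -0.3618, 0.0137]
tcp_rot: [0.998, -0.061, 0.0, 0.0]
ft_force: [-1.0, 0.3, -1.0]
width: 0.0534
grip_force: 52.9
clock: 32.45
tcp_pos: [0.5817, -0.3617, 0.0125]
tcp_rot: [0.998, -0.061, -0.0, 0.0]
ft_force: [0.1, -0.5, -0.7]
width: 0.0534
grip_force: 52.9
```

```bash
python3 -m inch '0 0 0.001 0; 0 0 0.0015 0; 0 0 0.0015 0'; python3 -m inch '0 0 0.001 0; 0 0 0.0015 0; 0 0 0.0015 0'
```

```text
clock: 32.75
tcp_pos: [0.5816, -0.3617, 0.0109]
tcp_rot: [0.998, -0.061, -0.0, -0.0]
ft_force: [0.3, -0.5, -0.8]
width: 0.0534
grip_force: 52.9
clock: 33.05
tcp_pos: [0.5817, -0.3618, 0.0099]
tcp_rot: [0.998, -0.061, 0.0, 0.0]
ft_force: [-1.2, 0.7, 3.0]
width: 0.0531
grip_force: 53.2
```

Contact at 3 N, so I release and lift clear. Then I back away and check everything from the top camera.

```bash
python3 -m inch '0 0 0 0; 0 0 0 0; 0 0 0 0; 0 0 0 0' 0.8
python3 -m inch '0 0 -0.01 0; 0 0 -0.035 0; 0 0 -0.08 0; 0 0 -0.12 0; 0 0 -0.16 0'
python3 -m inch '-0.04 0 0 0; -0.08 0 0 0; -0.12 0 0 0; -0.16 0 0 0; -0.2 0 0 0'
python3 -m inch '-0.04 0 0 0; -0.08 0 0 0; -0.12 0 0 0; -0.13 0 0 0; -0.13 0 0 0'
python3 - <<'E'
from h import *
go()
p=viewer.camera_params('top'); im,d=viewer.snapshot('top'); cv2.imwrite('pics/t3.png',im[:,:,::-1])
W=world(p,d); H=dict(crepe=(452.8,-143.6,.036),white=(565.3,88.8,.06),steel=(665.3,-159.1,.026),leather=(568,333,.039),tan=(471,327,.064),red=(395,325,.029),rubber=(589,-362,.039),bspool=(491,-352,.064))
for n,(x,y,z) in H.items():
    m=(abs(W[:,:,2]-z)<.008)&(np.hypot(W[:,:,0]-x/1000,W[:,:,1]-y/1000)<.042)
    P=W[m]*1000; print(n,len(P),P[:,:2].mean(0).round(1),'z',np.median(P[:,2]).round(1),cv2.minAreaRect(P[:,:2].astype(np.float32)))
E
```

```text
clock: 33.45
tcp_pos: [0.5816, -0.3617, 0.0094]
tcp_rot: [0.998, -0.061, -0.0, -0.0]
ft_force: [0.1, -0.3, 0.1]
width: 0.0684
grip_force: 0.0
clock: 33.95
tcp_pos: [0.5816, -0.3616, 0.1722]
tcp_rot: [0.998, -0.061, 0.0, 0.0]
ft_force: [0.0, -0.1, 0.4]
width: 0.0681
grip_force: 0.0
clock: 34.45
tcp_pos: [0.3817, -0.3371, 0.1704]
tcp_rot: [0.998, -0.061, 0.0, 0.001]
ft_force: [-0.1, -0.2, -0.3]
width: 0.0682
grip_force: 0.0
clock: 34.95
tcp_pos: [0.2533, -0.322, 0.1704]
tcp_rot: [0.998, -0.062, 0.0, 0.001]
ft_force: [-0.3, -0.1, -0.2]
width: 0.0681
grip_force: 0.0
t 34.95 at [ 253.3 -322.   170.4   -7.1] w 0.0681 grip 0.0 F [-0.3 -0.1 -0.2]
crepe 849 [ 452.7 -143.8] z 36.2 ((451.06414794921875, -145.91265869140625), (57.715240478515625, 54.6107177734375), 47.75285720825195)
white 398 [566.   89.5] z 58.1 ((566.5485229492188, 90.41812133789062), (40.477542877197266, 39.10676193237305), 88.60594177246094)
steel 574 [ 665.9 -159.5] z 25.4 ((666.5114135742188, -159.81251525878906), (49.93129348754883, 51.287498474121094), 82.07394409179688)
leather 831 [570.1 335.2] z 38.9 ((568.6526489257812, 333.882568359375), (61.30370330810547, 54.67371368408203), 44.79962921142578)
tan 394 [471.1 327.2] z 61.2 ((471.412841796875, 327.8685607910156), (40.03981018066406, 39.62668228149414), 2.136472702026367)
red 702 [394.2 324.2] z 28.3 ((394.5771789550781, 324.3121337890625), (81.17906951904297, 51.41598892211914), 0.6359031200408936)
rubber 854 [ 588. -361.] z 39.1 ((591.3598022460938, -361.95257568359375), (56.74981689453125, 63.29541778564453), 86.6346664428711)
bspool 399 [ 491.4 -349.3] z 61.2 ((491.5566101074219, -350.0252685546875), (40.89875030517578, 40.583396911621094), 42.24424362182617)
```

View pics/t3.png

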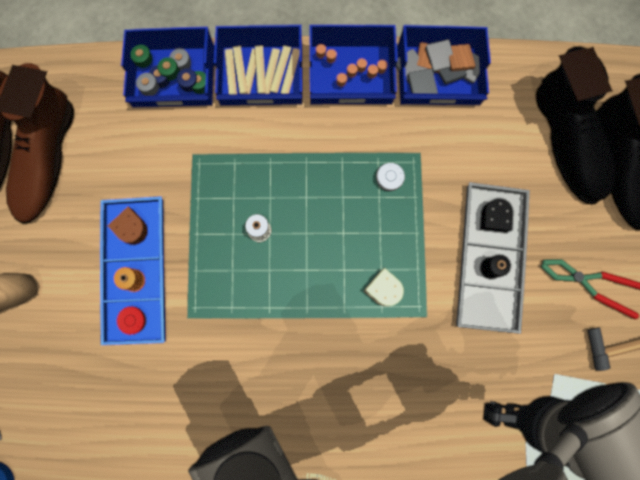

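The top view shows every piece in its bay:
- **Blue tray:** heel (127,226), tan spool (128,278), red tin (130,320).
- **Grey tray:** heel (497,215), black spool (496,265).
- **Spares:** unmoved on the mat.

Top heights and positions are all within tolerance, so I hand the job in.

```bash
python3 -c "
from station import ctrl
print(ctrl.job_done())"
```

```text
the job is handed in; nothing more can be done
None
```

Both repair jobs are made up and handed in at about 35 s: the last top view showed all five pieces upright on the floor of their bays and the three spares unmoved, but the hand-in gave no verdict.

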